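# Press the push nut onto a trolley wheel's axle at the gauge's gap

## Robot

A 6-joint arm with a two-finger parallel gripper is mounted at the origin on a cart in front of the work surface, level with it; the furniture and walls round the work are solid. World frame = base frame: x ahead of the robot, y to its left, z up, the work surface at z = 0. Lengths are in mm, angles in rad, forces in N, time in s.
With the tool pointing down it reaches from about 300 to 750 mm from the base axis. Payload 8.5 kg.
Tool frame: the origin (TCP) lies midway between the tips of the shut fingers; the grasp point (between the pads) lies 19 mm behind it; z points along the fingers, y is the line along which they close (so a half turn about z gives the same grasp; the last joint's range is limited). The gripper opens to 85 mm and grips with 20 to 120 N. Pads are 22 mm wide; open, the fingers measure 114 mm over their backs; the gripper's body (76 mm by 85 mm) begins 54 mm behind the grasp point. The pads swing forward as they close: fully open they stand 13 mm farther back than shut.
Start: joints at [0.913, 0.381, 1.297, -0, 1.464, -0.215], TCP at [235.648, 496.941, 231.322] pointing down, gripper open.
Joint ranges: [-3.11, 3.11], [-0.89, 2.33], [0.22, 2.48], [-1.42, 4.56], [0.17, 2.85], [-2.88, 2.88]. Speed limits (rad/s): [2.39, 2.39, 3.14, 3.14, 3.14, 3.14].

## Interface

Orientations are given as a unit quaternion [x, y, z, w].
In Python, from rig import ctrl, vision, job gives the robot as it stands.
- The arm moves only by the tool drive_tool, never from a script. Its argument "steps" is a list of rows, each an object with "gripper": the opening in per cent of the stroke, from 0 (shut) to 100 (fully open); "dp": the shift along the tool's x, y, z in cm, a list of three; "rotation": the turn, a rotation vector about the tool's x, y, z in rad, a list of three. A call has 1 to 8 rows; each row is the pose to reach, as a shift and turn from the pose commanded when the call began, along the tool's axes at that moment; what a row does not reach only later rows make up. A row lasts 1/12 s, in which the tool goes at most 41.7 mm and 7.16 degrees, less where a joint would pass 70% of its speed; a pose out of reach is approached as far as the arm can. A call with a gripper value outside its range is refused whole. The fingers move at their own pace and stop on an object; "newtons" is the grip in N (left out, the last holds). Time passes only in rows, so rows that repeat a pose let the fingers close. It gives the time, the measured TCP pose, the force, the opening and the grip force at its end, in the units of the state.
- ctrl.state(): the state, without advancing time (a new reading comes with each control period).
- vision.get_image(name): name is "side" or "top" or "wrist"; returns a dict with "color" (420x560x3 uint8, red, green, blue), "vfov" (degrees; the focal length in pixels is half the picture's height over the tangent of half this angle, whatever the lens; pixels are square), "cx", "cy" (the principal point, pixels), "world_to_cam" (4x4, takes a point from world to camera coordinates); the wrist camera has in their place "mount" (4x4, takes a point from camera to tool coordinates, whose origin is the TCP and whose axes are the flange's). Camera axes: x right, y down, z forward; pixel columns grow to the right and rows downward; lengths in mm; the calibration is good to about 2 mm. The wrist camera is an equidistant fisheye: a pixel r from the principal point sees the ray r / f radians off the axis. A picture is of the moment at which its call begins: read the wrist's pose just before it. There is no depth.
- job.job_done(): hands the job in; it is judged then, once.
The state is a dict: "time_s": time; "joint_pos": joint angles; "joint_vel": joint speeds; "joint_torque": joint torques, N m; "position": TCP position; "tool_rot": TCP orientation; "contact_force": force on the tool from outside, world axes, zero at the start; "moment": the same for the moment, N m; "opening": opening from 0.0 (shut) to 1.0 (fully open); "gripper_force": force on a finger pad.
Only numpy, scipy, OpenCV 4.12 (cv2) and the standard library are available. Lean on these libraries where they do the work, as an engineer would, in place of code of your own. Each camera call takes 0.05 s, during which the arm holds its last target. There are 200 camera calls.

## Task

Slide the loose slotted gauge flat on the wheel, under the push nut, until the axle sits at the bottom of the slot, and let go of it. Press the push nut straight down the axle until it sits tight on the gauge, then draw the gauge out and lay it flat on the worktop, clear of the wheel, so that the nut stays biting on the axle with the gauge's gap under it. Leave the small tin, the jar and the little blue bottle where they are.

Things in the scene. Friction and masses are not known exactly. Their poses are not given: they have to be found in the camera images.
- stub_axle: Fixed trolley wheel lying on the worktop, axle upright: dark steel foot plate 130 x 100 x 8 mm; on it a black tyred, grey hubbed wheel, 110 mm in diameter, from 14 to 44 mm above the worktop, turning stiffly; a plain steel axle, 10 mm in diameter, whose end is 86 mm above the worktop. Origin: on the axle's centre line at worktop level; z up.
- hub_face (a point): Point on the axle's centre line at the height of the wheel's flat upper face, 44 mm above the worktop. A 6 mm gauge rests on this face.
- nut_under (a point): Centre of the push nut's underside, on the axle. The nut is a steel disc, 40 mm in diameter, 5 mm thick, with the axle passing through it, teeth (17 mm across, 2 mm high, not solid) round the axle. At the start its underside is 24 to 34 mm above the wheel. The axle's end stands up through it, 31 mm when it is down on the gauge: press the disc beside the axle, as with fingertips 18 to 26 mm apart.
- push_nut (a joint): How far the push nut has been pressed down, in m: 0 with its underside 34 mm above the wheel's face, 0.028 when it sits on the 6 mm gauge lying on the wheel, 0.034 on the bare wheel. It bites all the way: about 9 N moves it, either way, and it stays where it is left.
- gauge: Loose, 0.15 kg: aluminium plate 6 mm thick, flat, with a wooden grip on it. Origin: underside, in the slot where the axle's centre belongs; x points out of the slot's mouth, z up. Slot 15 mm wide, x = -6.5 mm to the mouth; prongs to x = 28, plate 44 wide, 26 behind x = -31, ends at -74. Grip 34 (x) by 10 (y), centre x = -52, top 40 mm above the underside; take it across y, above the plate.
- small_tin: Bystander: open low gold-brown tin, 88 mm in diameter, 58 mm high, loose. Origin: centre of its underside.
- jar: Bystander: jar with a grey lid, 62 mm in diameter, 95 mm high, loose, beyond the wheel. Origin: centre of its underside.
- blue_bottle: Bystander: little blue bottle, 27 mm in diameter, 64 mm high, loose. Origin: centre of its underside.

How it is judged:
By the outcome, as a careful person would: the job done as asked, in the order asked, and still so for the second after the job is handed in, with the robot touching nothing.
It also fails if it takes over 61 s, if anything falls off the work surface, if the arm or the gripper's body presses on something with over 40 N, if the wrist force passes 120 N, or if a joint passes its speed limit or range.

## Working session

There is one attempt and no reset: what is moved stays moved. The work goes in short steps, Python scripts to look and compute and a tool call to move; the robot and the scene stay as the last step left them, time stands still between calls to the robot, and variables do not carry over. Pictures are saved under pics/ and viewed, at most 10 in all, crops included, and the job is handed in when it is done.

Besides the shell and the picture viewer there is one more tool, called as a command line: name --argument value ..., lists and objects as JSON in quotes. drive_tool: Moves the arm, as the interface text tells. Its arguments: {"type":"object","properties":{"steps":{"type":"array"},"newtons":{"type":"number"}},"required":["steps"]}

```bash
mkdir -p pics; ls
cat > h.py <<'E'
import numpy as np, cv2
from scipy.spatial.transform import Rotation as R
from rig import ctrl, vision, job
def cam(n):
    s=ctrl.state(); d=vision.get_image(n); d['s']=s; d['n']=n
    d['f']=d['color'].shape[0]/2/np.tan(np.radians(d['vfov'])/2); return d
def ray(d,u,v):
    x,y=u-d['cx'],v-d['cy']
    if 'mount' in d:
        r=np.hypot(x,y); t=r/d['f']; c=np.array([x/r*np.sin(t),y/r*np.sin(t),np.cos(t)])
        T=np.eye(4); T[:3,:3]=R.from_quat(d['s']['tool_rot']).as_matrix(); T[:3,3]=d['s']['position']; M=T@d['mount']
    else:
        c=np.array([x,y,d['f']]); M=np.linalg.inv(d['world_to_cam'])
    c=M[:3,:3]@c; return M[:3,3],c/np.linalg.norm(c)
def onz(d,u,v,z):
    o,c=ray(d,u,v); return o+c*(z-o[2])/c[2]
def proj(d,p):
    q=d['world_to_cam']@np.r_[p,1]; return d['cx']+d['f']*q[0]/q[2], d['cy']+d['f']*q[1]/q[2]
def save(d,name): cv2.imwrite('pics/'+name,d['color'][:,:,::-1])
E
python3 - <<'E'
from h import *
a=cam('top');b=cam('side')
for d in(a,b):
    print(d['f'],d['cx'],d['cy'],np.linalg.inv(d['world_to_cam']).round(3))
import pickle;pickle.dump((a,b),open('i.pkl','wb'))
cv2.imwrite('pics/top.png',cv2.resize(a['color'][:,:,::-1],(800,600),interpolation=cv2.INTER_CUBIC));cv2.imwrite('pics/side.png',cv2.resize(b['color'][:,:,::-1],(800,600),interpolation=cv2.INTER_CUBIC))
s=ctrl.state();print({k:np.round(v,3) for k,v in s.items()})
E
```

```text
pics
409.88794858762355 282.51597402412506 207.37614003080364 [[ 1.20000e-01 -9.70000e-01  2.11000e-01  4.29086e+02]
 [-9.93000e-01 -1.18000e-01  2.60000e-02  9.00670e+01]
 [-0.00000e+00 -2.12000e-01 -9.77000e-01  9.03906e+02]
 [ 0.00000e+00  0.00000e+00  0.00000e+00  1.00000e+00]]
489.10494939871114 274.05779079313385 206.95024027549758 [[-1.00000e+00 -1.20000e-02  4.00000e-03  6.17158e+02]
 [-1.20000e-02  7.58000e-01 -6.52000e-01  8.37916e+02]
 [ 5.00000e-03 -6.52000e-01 -7.59000e-01  9.32967e+02]
 [ 0.00000e+00  0.00000e+00  0.00000e+00  1.00000e+00]]
{'time_s': np.float64(0.1), 'joint_pos': array([ 0.913,  0.381,  1.298, -0.   ,  1.464, -0.215]), 'joint_vel': array([-0.   , -0.001, -0.004,  0.001, -0.   , -0.   ]), 'joint_torque': array([ 4.0000e-03, -4.4922e+01, -2.3166e+01, -0.0000e+00,  4.0000e-03,
        0.0000e+00]), 'position': array([235.492, 496.752, 230.789]), 'tool_rot': array([ 0.22 ,  0.976, -0.001, -0.   ]), 'contact_force': array([ 0.358,  0.458, -1.362]), 'moment': array([ 0.012, -0.003,  0.009]), 'gripper_force': np.float64(0.0), 'opening': np.float64(1.0)}
```

View pics/top.png

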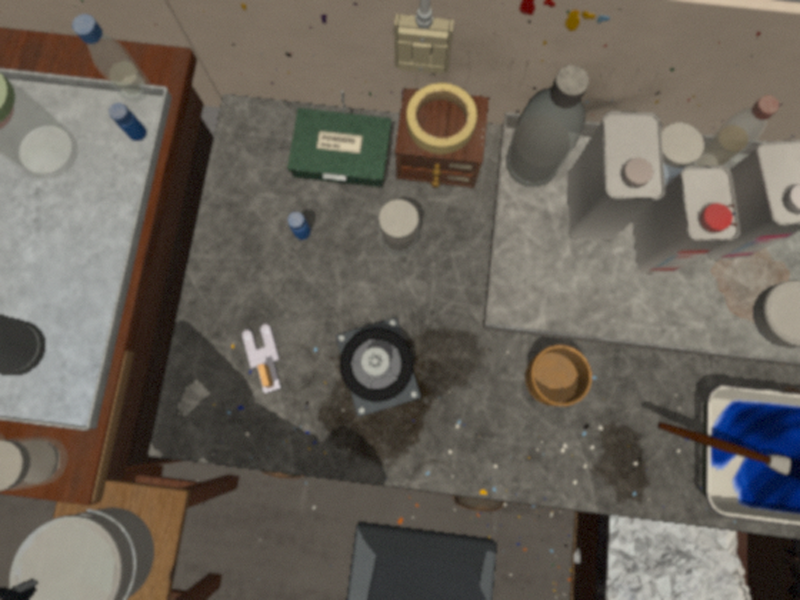

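View pics/side.png

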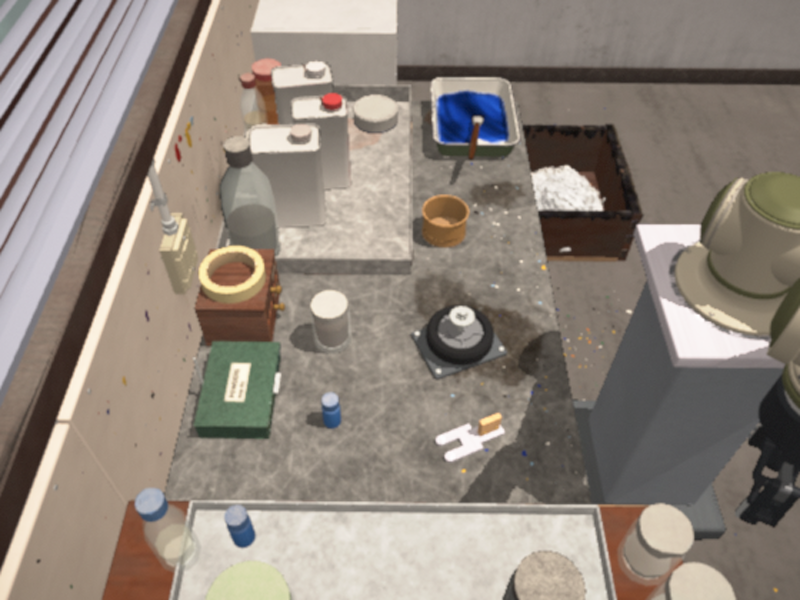

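The top view shows the gauge at (262,358), mouth up, with its orange grip at (265,377). The wheel and nut are at (376,362), the jar at (400,218), the bottle at (300,225) and the tin at (560,375). The side view shows the same layout. Next I'll measure the gauge and the axle.

Run:
```python
from h import *
import pickle
a,b=pickle.load(open('i.pkl','rb'))
for d,(u0,u1,v0,v1) in((a,(160,205,220,280)),(b,(295,360,280,330))):
    im=d['color'].astype(int); sub=im[v0:v1,u0:u1]
    w=(sub.min(2)>165).astype(np.uint8)
    hsv=cv2.cvtColor(d['color'],cv2.COLOR_RGB2HSV)[v0:v1,u0:u1]
    g=((hsv[...,0]<25)&(hsv[...,1]>110)&(hsv[...,2]>150)).astype(np.uint8)
    ys,xs=np.nonzero(w); P=np.array([onz(d,x+u0,y+v0,6)[:2] for x,y in zip(xs,ys)])
    yg,xg=np.nonzero(g); G=np.array([onz(d,x+u0,y+v0,30)[:2] for x,y in zip(xg,yg)])
    print(d['n'],len(P),len(G),'plate c',P.mean(0),'grip c@30',G.mean(0))
    r=cv2.minAreaRect(P.astype(np.float32)); print(r); print(cv2.boxPoints(r).round(1).tolist())
    u,s,vt=np.linalg.svd(P-P.mean(0)); print('axis',np.degrees(np.arctan2(vt[0,1],vt[0,0])))
    print('gripcam',ray(d,u0+xg.mean(),v0+yg.mean()))
    up=cv2.resize(d['color'][v0:v1,u0:u1,::-1],None,fx=6,fy=6,interpolation=cv2.INTER_CUBIC); cv2.imwrite(f'pics/g_{d["n"]}.png',up)
# combined crops
t=cv2.resize(a['color'][220:280,160:300],None,fx=5.7,fy=5.7,interpolation=cv2.INTER_CUBIC)
t2=cv2.resize(b['color'][205:330,280:360],None,fx=4,fy=4,interpolation=cv2.INTER_CUBIC)
c=np.zeros((600,800,3),np.uint8); c[:t.shape[0],:t.shape[1]]=t[:600,:800]
h=250
t2=cv2.resize(b['color'][205:330,280:360],None,fx=2,fy=2,interpolation=cv2.INTER_CUBIC); c[345:345+t2.shape[0],:t2.shape[1]]=t2
t3=cv2.resize(b['color'][205:255,295:355],None,fx=5,fy=5,interpolation=cv2.INTER_CUBIC); c[345:595,200:500]=t3
cv2.imwrite('pics/crop.png',c[:,:,::-1])
```

```text
top 388 62 plate c [511.10884106 321.93085566] grip c@30 [476.03476247 308.2515948 ]
((499.6169738769531, 316.4385986328125), (98.99449920654297, 42.283721923828125), 24.471359252929688)
[[445.79998779296875, 315.20001220703125], [463.29998779296875, 276.70001220703125], [553.4000244140625, 317.70001220703125], [535.9000244140625, 356.20001220703125]]
axis -155.0595858532214
gripcam (array([429.08628495,  90.06710226, 903.90606874]), array([ 0.05201552,  0.24186796, -0.96891397]))
side 575 87 plate c [508.37895655 322.44231879] grip c@30 [478.12637407 315.98117619]
((500.3873596191406, 317.0936279296875), (102.75586700439453, 47.18256378173828), 24.797470092773438)
[[443.8999938964844, 317.0], [463.6000061035156, 274.1000061035156], [556.9000244140625, 317.20001220703125], [537.0999755859375, 360.1000061035156]]
axis 20.277314242599772
gripcam (array([617.15836955, 837.91567866, 932.966929  ]), array([-0.132033  , -0.49591374, -0.85827551]))
```

View pics/crop.png

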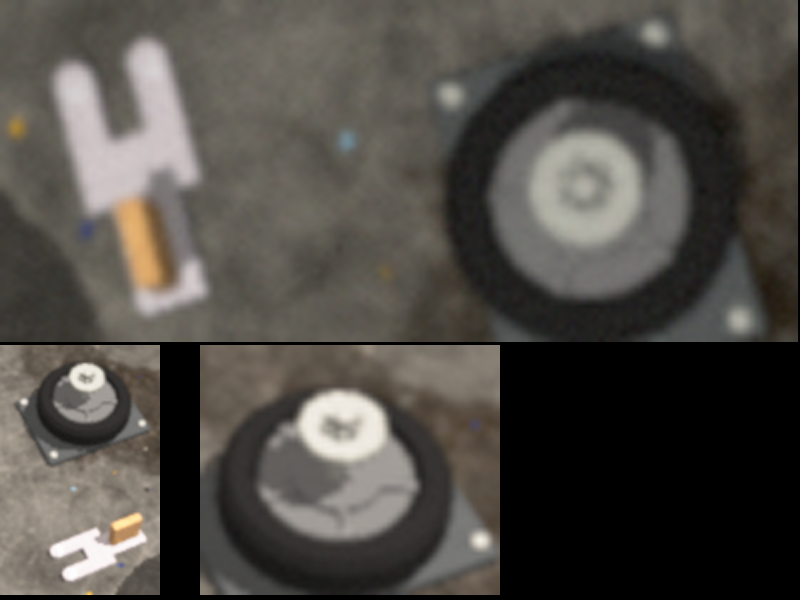

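Run:
```python
from h import *
import pickle
a,b=pickle.load(open('i.pkl','rb'))
rs=[]
for d,(u0,u1,v0,v1) in((a,(245,280,235,270)),(b,(310,340,208,232))):
    sub=d['color'][v0:v1,u0:u1].astype(int).min(2)
    th=165 if d['n']=='top' else 175
    w=(sub>(140 if d['n']=='top' else 185)).astype(np.uint8)
    w=cv2.morphologyEx(w,cv2.MORPH_CLOSE,np.ones((5,5)))
    n,l,st,ce=cv2.connectedComponentsWithStats(w); i=1+np.argmax(st[1:,4]); print(d['n'],st[i],ce[i]+[u0,v0])
    cs,_=cv2.findContours((l==i).astype(np.uint8),0,1); e=cv2.fitEllipse(max(cs,key=len)); print('ell',e)
    u,v=e[0][0]+u0,e[0][1]+v0
    rs.append(ray(d,u,v))
    for z in(70,75,80,86): print(z,onz(d,u,v,z).round(1))
(o1,d1),(o2,d2)=rs
t=np.linalg.lstsq(np.c_[d1,-d2],o2-o1,rcond=None)[0]; print('tri',o1+d1*t[0],o2+d2*t[1])
# tyre circle (dark) in top
for d,(u0,u1,v0,v1) in((a,(230,300,220,290)),(b,(290,355,205,260))):
    s=cv2.GaussianBlur(d['color'],(3,3),0)[v0:v1,u0:u1].max(2)
    w=(s<48).astype(np.uint8); n,l,st,ce=cv2.connectedComponentsWithStats(w); i=1+np.argmax(st[1:,4])
    cs,_=cv2.findContours((l==i).astype(np.uint8),0,1); e=cv2.fitEllipse(cv2.convexHull(max(cs,key=len))); print(d['n'],st[i],e,onz(d,e[0][0]+u0,e[0][1]+v0,36))
```

```text
top [  8   9  19  19 283] [262.13427562 252.795053  ]
ell ((17.12547492980957, 17.80594825744629), (17.926599502563477, 18.333797454833984), 129.24786376953125)
70 [510.2 141.9  70. ]
75 [509.7 141.6  75. ]
80 [509.2 141.3  80. ]
86 [508.6 140.9  86. ]
side [  5   7  17  13 173] [323.20231214 220.85549133]
ell ((13.189621925354004, 12.862874031066895), (12.082104682922363, 16.179288864135742), 99.18585968017578)
70 [509.6 136.4  70. ]
75 [510.2 140.5  75. ]
80 [510.8 144.6  80. ]
86 [511.6 149.4  86. ]
tri [509.60303958 141.53498433  75.99902322] [510.3262712  141.35156195  76.05795725]
top [   8    8   54   53 1118] ((34.15204620361328, 33.61740493774414), (51.042911529541016, 54.209312438964844), 52.514244079589844) [512.30843683 139.54199338  36.        ]
side [  9  23  43  27 315] ((29.763193130493164, 32.344486236572266), (34.250770568847656, 44.065670013427734), 105.93476867675781) [515.81015716 157.67245117  36.        ]
```

drive_tool --steps '[{"gripper": 100, "dp": [-29.7, -7.1, 8.0], "rotation": [0, 0, -0.873]}, {"gripper": 100, "dp": [-29.7, -7.1, 8.0], "rotation": [0, 0, -0.873]}, {"gripper": 100, "dp": [-29.7, -7.1, 8.0], "rotation": [0, 0, -0.873]}, {"gripper": 100, "dp": [-29.7, -7.1, 8.0], "rotation": [0, 0, -0.873]}, {"gripper": 100, "dp": [-29.7, -7.1, 8.0], "rotation": [0, 0, -0.873]}, {"gripper": 100, "dp": [-29.7, -7.1, 8.0], "rotation": [0, 0, -0.873]}, {"gripper": 100, "dp": [-29.7, -7.1, 8.0], "rotation": [0, 0, -0.873]}, {"gripper": 100, "dp": [-29.7, -7.1, 8.0], "rotation": [0, 0, -0.873]}]'

```text
time_s: 0.77
position: [470.7, 307.4, 152.0]
tool_rot: [-0.217, 0.976, 0.0, -0.0]
contact_force: [0.6, 1.4, 0.0]
opening: 1.0
gripper_force: 0.0
```

```bash
cat >> h.py <<'E'
def plan(p,yaw_y):
    "dp (cm) and rotvec for TCP at p, tool down, tool y at yaw_y deg (mod 180)"
    s=ctrl.state(); M=R.from_quat(s['tool_rot']); dp=M.inv().apply(np.array(p)-s['position'])/10
    Y=np.array([np.cos(np.radians(yaw_y)),np.sin(np.radians(yaw_y)),0]); z=np.array([0,0,-1.])
    rv=min([(M.inv()*R.from_matrix(np.c_[np.cross(y,z),y,z])).as_rotvec() for y in(Y,-Y)],key=np.linalg.norm)
    print('t',s['time_s'],'pos',np.round(s['position'],1),'F',np.round(s['contact_force'],1),'M',np.round(s['moment'],2),'open',round(s['opening'],3),'gf',s['gripper_force']); print('dp',dp.round(2),'rot',rv.round(3),'R',M.as_matrix().round(3).tolist())
E
python3 - <<'E'
from h import *
plan([473.6,304.7,150],114.6)
d=cam('wrist'); import pickle; pickle.dump(d,open('w.pkl','wb'))
cv2.imwrite('pics/w1.png',cv2.resize(d['color'][:,:,::-1],(800,600))); print(d['f'],d['cx'],d['cy'],d['mount'].round(2),ctrl.state()['joint_pos'])
E
```

```text
t 0.7667 pos [470.7 307.4 152. ] F [0.6 1.4 0. ] M [ 0.07 -0.01  0.01] open 1.0 gf 0.0
dp [-0.15 -0.37  0.2 ] rot [ 0.    -0.     0.007] R [[-0.906, -0.423, -0.0], [-0.423, 0.906, -0.0], [0.0, 0.0, -1.0]]
325.19226210127806 276.5189060914538 207.6994366941649 [[  -0.     -0.97   -0.26   65.45]
 [   1.     -0.     -0.      0.18]
 [   0.     -0.26    0.97 -141.35]
 [   0.      0.      0.      1.  ]] [ 0.35824683  0.47578989  1.38938071 -0.00250118  1.27794197 -1.64627481]
```

View pics/w1.png

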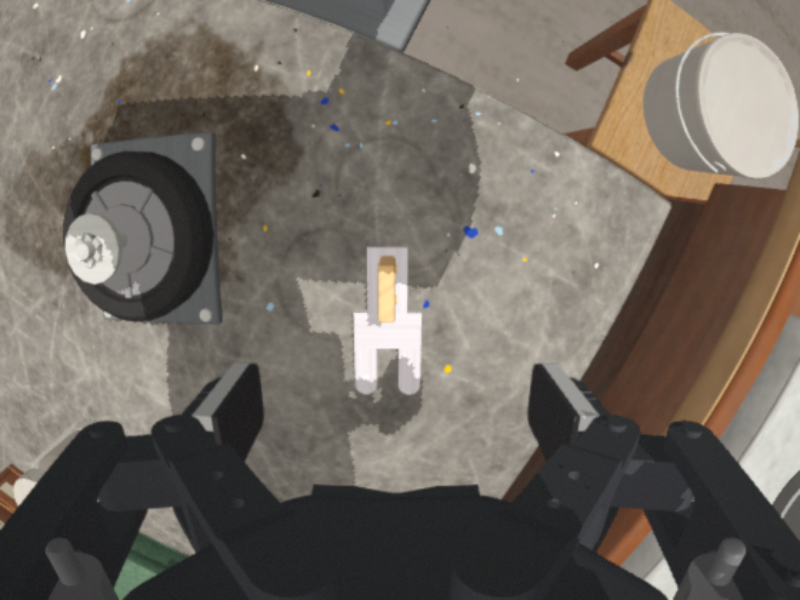

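The wrist view shows the gauge at (387,320), nearly aligned with the tool. The grip runs from (387,258) to (387,322), and the nut is at (92,250). I'll turn the plate corners into positions.

Run:
```python
from h import *
import pickle
d=pickle.load(open('w.pkl','rb')); k=1/1.42857
P=lambda u,v,z:onz(d,(u+.5)*k-.5,(v+.5)*k-.5,z)[:2]
c={}
for n,u,v in(('rearL',368,248),('rearR',407,248),('shL',354,314),('shR',422,314),('pL',365,394),('pR',409,394),('slotL',376,349),('slotR',398,349)):
    c[n]=P(u,v,6); print(n,c[n].round(1))
an=lambda a,b:np.degrees(np.arctan2(*(c[b]-c[a])[::-1]))
print('y dirs',an('rearR','rearL')-90,an('shR','shL')-90,an('pR','pL')-90,an('slotR','slotL')-90)
m=lambda a,b:(c[a]+c[b])/2
r,p,s,l=m('rearL','rearR'),m('pL','pR'),m('shL','shR'),m('slotL','slotR')
x=p-r; print('len',np.linalg.norm(x),'axis',np.degrees(np.arctan2(x[1],x[0])))
x/=np.linalg.norm(x); print('origin est',r+74*x,p-28*x,s+31*x,l+6.5*x)
# grip top rect by colour, at z=40
h=cv2.cvtColor(d['color'],cv2.COLOR_RGB2HSV); g=((h[...,0]<28)&(h[...,1]>90)&(h[...,2]>120)).astype(np.uint8); g[:170]=0;g[235:]=0;g[:,:250]=0;g[:,290:]=0
ys,xs=np.nonzero(g); print('grip bbox',xs.min(),xs.max(),ys.min(),ys.max())
for u,v in((xs.mean(),ys.max()),(xs.mean(),ys.min())): print(onz(d,u,v,40)[:2],onz(d,u,v,6)[:2])
# nut
w=(d['color'].min(2)>165).astype(np.uint8); w[:145]=0;w[205:]=0;w[:,:40]=0;w[:,85:]=0; w=cv2.morphologyEx(w,cv2.MORPH_CLOSE,np.ones((7,7)))
n,L,st,ce=cv2.connectedComponentsWithStats(w); i=1+np.argmax(st[1:,4]); print(st[i],ce[i],onz(d,*ce[i],76))
```

```text
rearL [459.6 283.4]
rearR [449.3 305.6]
shL [502.8 292.9]
shR [484.1 332.8]
pL [552.7 322.7]
pR [539.8 350.1]
slotL [518.9 315.8]
slotR [512.7 329. ]
y dirs -155.063708437081 -154.96964816593356 -154.8294905732052 -154.90921631708017
len 100.98023957278534 axis 24.521475360930918
origin est [521.74804723 325.20901975] [520.8202633  324.78578422] [521.66439399 325.71703808] [521.71279498 325.13119699]
grip bbox 265 277 180 224
[487.54146983 309.58350062] [497.76549043 313.5695724 ]
[454.40652052 294.32598038] [460.18437308 296.26474258]
[ 46 162  34  37 949] [ 62.29926238 179.71548999] [515.17731764 140.44476153  76.        ]
```

drive_tool --steps '[{"gripper": 50, "dp": [0, -0.2, 4], "rotation": [0, 0, 0]}, {"gripper": 50, "dp": [0, -0.2, 8], "rotation": [0, 0, 0]}, {"gripper": 50, "dp": [0, -0.2, 10.5], "rotation": [0, 0, 0]}, {"gripper": 50, "dp": [0, -0.2, 12.5], "rotation": [0, 0, 0]}, {"gripper": 50, "dp": [0, -0.2, 12.5], "rotation": [0, 0, 0]}, {"gripper": 50, "dp": [0, -0.2, 12.5], "rotation": [0, 0, 0]}]'

```text
time_s: 1.32
position: [470.3, 306.8, 27.3]
tool_rot: [-0.213, 0.977, -0.0, -0.001]
contact_force: [-0.4, -0.9, 0.4]
opening: 0.498
gripper_force: 0.0
```

Run:
```python
from h import *
plan([474.3,303.4,11],114.9)
```

```text
t 1.3167 pos [470.3 306.8  27.3] F [-0.4 -0.9  0.4] M [-0.02 -0.   -0.01] open 0.498 gf 0.0
dp [-0.23 -0.47  1.63] rot [ 0.    -0.002 -0.005] R [[-0.909, -0.417, -0.002], [-0.417, 0.909, -0.001], [0.002, 0.0, -1.0]]
```

drive_tool --steps '[{"gripper": 50, "dp": [-0.25, -0.45, 1.0], "rotation": [0, 0, -0.005]}, {"gripper": 50, "dp": [-0.25, -0.45, 1.6], "rotation": [0, 0, -0.005]}, {"gripper": 50, "dp": [-0.25, -0.45, 1.6], "rotation": [0, 0, -0.005]}]'

```text
time_s: 1.57
position: [474.8, 303.6, 11.2]
tool_rot: [-0.216, 0.976, -0.0, -0.0]
contact_force: [-0.5, -0.0, -0.3]
opening: 0.503
gripper_force: 0.0
```

Run:
```python
from h import *
plan([474.3,303.4,11],114.9)
d=cam('wrist'); cv2.imwrite('pics/w2.png',d['color'][150:420,130:430,::-1])
```

```text
t 1.5667 pos [474.8 303.6  11.2] F [-0.5 -0.  -0.3] M [ 0.   -0.    0.01] open 0.503 gf 0.0
dp [0.05 0.   0.02] rot [ 0. -0.  0.] R [[-0.907, -0.421, -0.0], [-0.421, 0.907, -0.0], [0.0, 0.0, -1.0]]
```

View pics/w2.png

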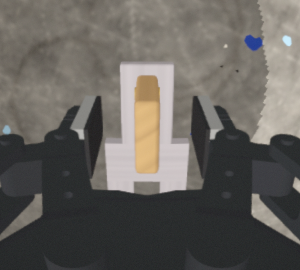

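The grip is centred between the pads, at crop x 148 against a pad midpoint of 146. Closing.

drive_tool --newtons 60 --steps '[{"gripper": 0, "dp": [0, 0, 0], "rotation": [0, 0, 0]}, {"gripper": 0, "dp": [0, 0, 0], "rotation": [0, 0, 0]}, {"gripper": 0, "dp": [0, 0, 0], "rotation": [0, 0, 0]}, {"gripper": 0, "dp": [0, 0, 0], "rotation": [0, 0, 0]}, {"gripper": 0, "dp": [0, 0, 0], "rotation": [0, 0, 0]}, {"gripper": 0, "dp": [0, 0, 0], "rotation": [0, 0, 0]}, {"gripper": 0, "dp": [0, 0, 0], "rotation": [0, 0, 0]}, {"gripper": 0, "dp": [0, 0, 0], "rotation": [0, 0, 0]}]'

```text
time_s: 2.28
position: [475.0, 303.9, 12.2]
tool_rot: [-0.216, 0.976, 0.0, 0.001]
contact_force: [1.0, 0.1, 5.5]
opening: 0.105
gripper_force: 59.6
```

Run:
```python
from h import *
plan([474.3,303.4,11],114.9)
# bystanders
a=cam('top'); h=cv2.cvtColor(a['color'],cv2.COLOR_RGB2HSV)
for n,(u,v),z in(('tin',(392,263),58),('jar',(279,151),95),('bottle',(207,153),64)): print(n,onz(a,u,v,z).round(0))
```

```text
t 2.2833 pos [475.  303.9  12.2] F [1.  0.1 5.5] M [-0.06  0.14 -0.05] open 0.105 gf 59.6456640958786
dp [ 0.08 -0.02  0.12] rot [-0.     0.001  0.001] R [[-0.907, -0.422, 0.001], [-0.422, 0.907, 0.0], [-0.001, -0.0, -1.0]]
tin [ 523. -125.   58.]
jar [722. 133.  95.]
bottle [710. 289.  64.]
```

drive_tool --steps '[{"gripper": 0, "dp": [0, 0, -2], "rotation": [0, 0, 0]}, {"gripper": 0, "dp": [0, 0, -5], "rotation": [0, 0, 0]}, {"gripper": 0, "dp": [3.5, 0.5, -6.3], "rotation": [0, 0, 0]}, {"gripper": 0, "dp": [7, 1, -6.3], "rotation": [0, 0, 0]}, {"gripper": 0, "dp": [9.5, -1.5, -6.3], "rotation": [0, 0, 0]}, {"gripper": 0, "dp": [11.2, -4.5, -6.3], "rotation": [0, 0, 0]}, {"gripper": 0, "dp": [12.9, -7.6, -6.3], "rotation": [0, 0, 0]}, {"gripper": 0, "dp": [14.4, -10.8, -6.3], "rotation": [0, 0, 0]}]'

```text
time_s: 3.0
position: [388.5, 144.1, 74.6]
tool_rot: [-0.217, 0.976, 0.0, -0.0]
contact_force: [1.2, -0.5, -1.3]
opening: 0.108
gripper_force: 58.9
```

drive_tool --steps '[{"gripper": 0, "dp": [1, -3, 0], "rotation": [0, 0, 0]}, {"gripper": 0, "dp": [2, -5.4, 0], "rotation": [0, 0, 0]}, {"gripper": 0, "dp": [2, -5.4, 0], "rotation": [0, 0, 0]}, {"gripper": 0, "dp": [2, -5.4, 0], "rotation": [0, 0, 0]}, {"gripper": 0, "dp": [2, -5.4, 0], "rotation": [0, 0, 0]}, {"gripper": 0, "dp": [2, -5.4, 0], "rotation": [0, 0, 0]}]'

```text
time_s: 3.5
position: [394.1, 88.6, 74.5]
tool_rot: [-0.216, 0.976, 0.0, -0.0]
contact_force: [0.3, 0.4, -1.7]
opening: 0.102
gripper_force: 59.0
```

Run:
```python
from h import *
plan([395,88,75],114.9)
import pickle
W=cam('wrist');S=cam('side');T=cam('top'); pickle.dump((W,S,T),open('j.pkl','wb'))
c=np.zeros((600,800,3),np.uint8)
c[:300,:400]=cv2.resize(W['color'],(400,300))
c[300:,:400]=cv2.resize(S['color'][180:300,270:430],(400,300),interpolation=cv2.INTER_CUBIC)
c[:300,400:]=cv2.resize(T['color'][200:320,180:340],(400,300),interpolation=cv2.INTER_CUBIC)
c[300:,400:]=cv2.resize(W['color'][150:360,140:420],(400,300))
cv2.imwrite('pics/c3.png',c[:,:,::-1])
```

```text
t 3.5 pos [394.1  88.6  74.5] F [ 0.3  0.4 -1.7] M [0.05 0.   0.04] open 0.102 gf 59.00962293148041
dp [-0.06 -0.09 -0.05] rot [ 0.    -0.     0.002] R [[-0.906, -0.423, -0.0], [-0.423, 0.906, 0.0], [0.0, 0.0, -1.0]]
```

View pics/c3.png

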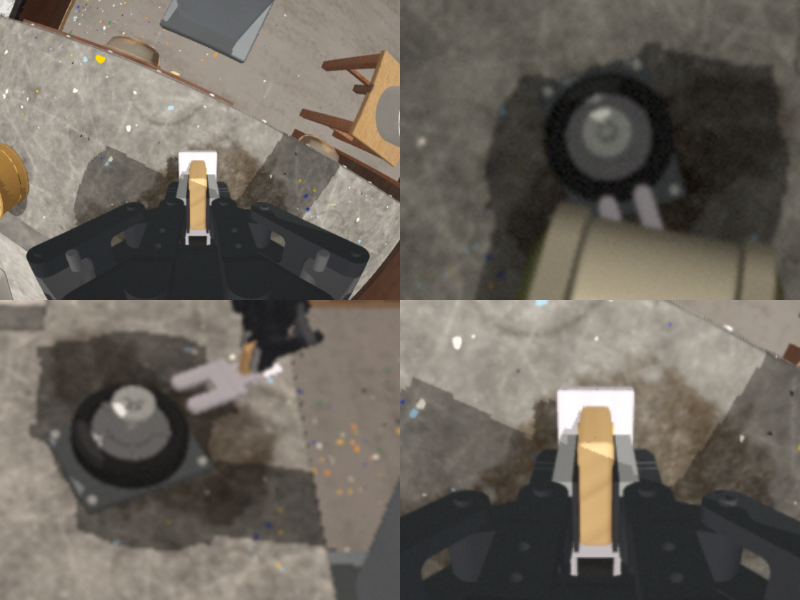

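The gauge is held straight along the tool (bottom-right crop). In the side crop its prong tips are at about (174,384) and (192,410), with the nut at (132,403). In the top crop the tips are at (608,197) and (641,185), with the nut at (605,131). Now I'll measure the sideways offset from the slot line to the axle.

Run:
```python
from h import *
import pickle
W,S,T=pickle.load(open('j.pkl','rb'))
up=lambda d,box,f:cv2.resize(d['color'][box[2]:box[3],box[0]:box[1]],None,fx=f,fy=f,interpolation=cv2.INTER_CUBIC)
ps=lambda x,y:((x+.5)/2.5-.5+270,(y-300+.5)/2.5-.5+180)
pt=lambda x,y:((x-400+.5)/2.5-.5+180,(y+.5)/2.5-.5+200)
yv=np.array([-.422,.907]);xv=np.array([.907,.422])
for d,A,B,N in((S,ps(174,383),ps(191,411),ps(132,403)),(T,pt(608,197),pt(641,185),pt(605,131))):
    a,b=onz(d,*A,68.3)[:2],onz(d,*B,68.3)[:2]; n=onz(d,*N,76 if d is S else 76)[:2]; m=(a+b)/2
    print(d['n'],a,b,np.linalg.norm(a-b),'nut',n,'lat',(n-m)@yv,'fwd',(n-m)@xv, 'yaw',np.degrees(np.arctan2(*(a-b)[::-1]))-90)
c=np.zeros((600,800,3),np.uint8)
c[:,:400]=up(S,(320,380,195,285),6.667)[:600,:400]
c[:,400:]=up(T,(235,295,225,315),6.667)[:600,:400]
cv2.imwrite('pics/c4.png',c[:,:,::-1])
```

```text
side [470.88203323 110.76574051] [457.95159966 143.65118018] 35.33621732312598 nut [511.8815029  141.43744991] lat -7.124404144287778 fwd 49.05510420954806 yaw -158.53543091112277
top [459.36129211 133.71397939] [472.02138986 108.54867   ] 28.170389985470067 nut [510.91179431 142.57415637] lat 0.36561702799414364 fwd 50.063826137785306 yaw 26.705933875568405
```

View pics/c4.png

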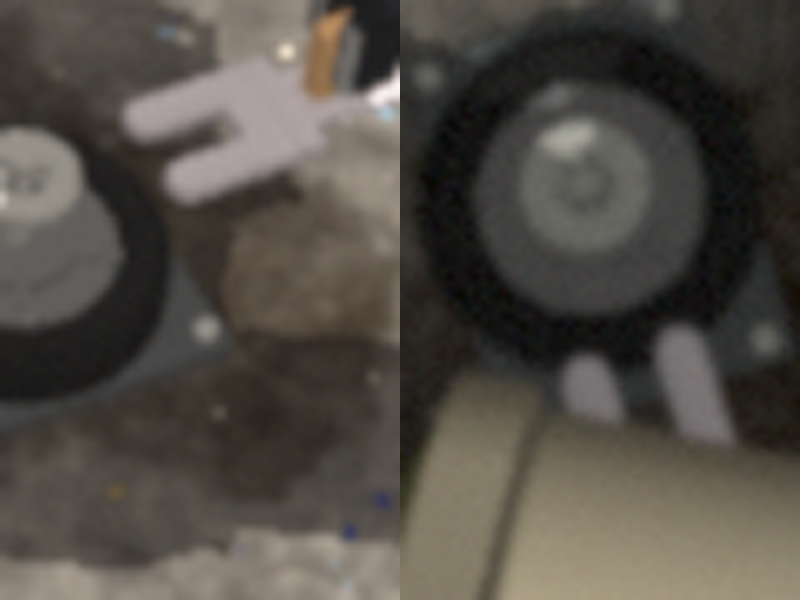

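Run:
```python
from h import *
import pickle
W,S,T=pickle.load(open('j.pkl','rb'))
f=6.667
ps=lambda x,y:((x+.5)/f-.5+320,(y+.5)/f-.5+195)
pt=lambda x,y:((x-400+.5)/f-.5+235,(y+.5)/f-.5+225)
yv=np.array([-.422,.907]);xv=np.array([.907,.422])
for d,A,B,N in((S,ps(125,110),ps(167,178),(323.2,220.86)),(T,pt(583,354),pt(678,325),pt(586,186))):
    a,b=onz(d,*A,68.3)[:2],onz(d,*B,68.3)[:2]; n=onz(d,*N,76)[:2]; m=(a+b)/2
    print(d['n'],a,b,np.linalg.norm(a-b),'nut',n,'lat',(n-m)@yv,'fwd',(n-m)@xv, (a-b))
for q in((440.5,110.2),):
  for t in((28,14.75),(28,-14.75)):
    p=np.array(q)+t[0]*xv+t[1]*yv; u=proj(S,np.r_[p,68.3]);v=proj(T,np.r_[p,68.3]); print('pred side',(u[0]-320)*f,(u[1]-195)*f,'top',(v[0]-235)*f+400,(v[1]-225)*f)
```

```text
side [472.7303381 105.2784368] [460.62199646 135.46228539] 32.521941101285265 nut [510.29517093 141.29571883] lat 0.5720799333729176 fwd 48.39293727193992 [ 12.10834164 -30.18384859]
top [460.77684463 135.67796565] [472.80969981 108.29565876] 29.909535836209667 nut [510.35221961 140.92495836] lat -1.20497723585827 fwd 47.49986295842289 [-12.03285517  27.38230689]
pred side 166.93620390778145 175.0464247635042 top 580.6194601525463 354.9692010949765
pred side 124.63949766942572 114.59074643925157 top 673.7618228097987 324.3177956271693
```

drive_tool --steps '[{"gripper": 0, "dp": [0, -0.08, 0.8], "rotation": [0, 0, 0]}, {"gripper": 0, "dp": [0, -0.08, 1.5], "rotation": [0, 0, 0]}, {"gripper": 0, "dp": [-1.5, -0.08, 1.5], "rotation": [0, 0, 0]}, {"gripper": 0, "dp": [-3, -0.08, 1.5], "rotation": [0, 0, 0]}, {"gripper": 0, "dp": [-4.2, -0.08, 1.5], "rotation": [0, 0, 0]}, {"gripper": 0, "dp": [-5.2, -0.08, 1.5], "rotation": [0, 0, 0]}, {"gripper": 0, "dp": [-6, -0.08, 1.5], "rotation": [0, 0, 0]}, {"gripper": 0, "dp": [-6, -0.08, 1.5], "rotation": [0, 0, 0]}]'

```text
time_s: 4.32
position: [450.1, 113.0, 59.3]
tool_rot: [-0.216, 0.976, -0.0, 0.0]
contact_force: [0.1, -0.6, -1.3]
opening: 0.103
gripper_force: 59.0
```

Run:
```python
from h import *
plan([510.3-.906*50.4,141.2-.422*50.4-.8*.0,58],114.9)
S=cam('side')
c=cv2.resize(S['color'][190:265,285:385],(800,600),interpolation=cv2.INTER_CUBIC); cv2.imwrite('pics/c5.png',c[:,:,::-1])
```

```text
t 4.3167 pos [450.1 113.   59.3] F [ 0.1 -0.6 -1.3] M [-0.08  0.05  0.03] open 0.103 gf 58.991535902023315
dp [-1.61  0.02  0.14] rot [-0.     0.001  0.002] R [[-0.906, -0.422, 0.001], [-0.422, 0.906, 0.0], [-0.001, -0.0, -1.0]]
```

View pics/c5.png

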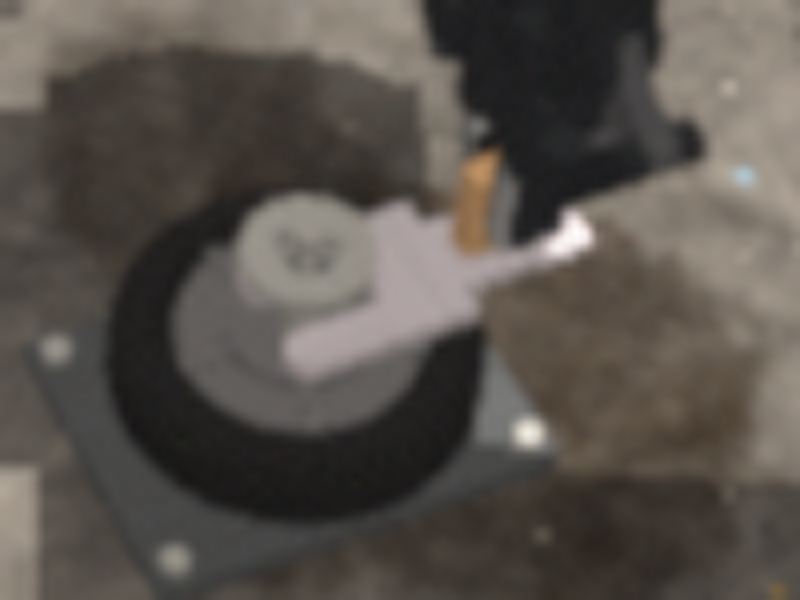

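The gauge is going in under the nut, with the prong at (310,365) and the nut at (305,250), and there's no contact force. I'll keep going.

drive_tool --steps '[{"gripper": 0, "dp": [-0.7, 0, 0], "rotation": [0, 0, 0]}, {"gripper": 0, "dp": [-1.3, 0, 0], "rotation": [0, 0, 0]}, {"gripper": 0, "dp": [-1.3, 0, 0.1], "rotation": [0, 0, 0]}, {"gripper": 0, "dp": [-1.3, 0, 0.2], "rotation": [0, 0, 0]}, {"gripper": 0, "dp": [-1.3, 0, 0.3], "rotation": [0, 0, 0]}, {"gripper": 0, "dp": [-1.3, 0, 0.3], "rotation": [0, 0, 0]}]'

```text
time_s: 4.87
position: [460.5, 117.7, 56.4]
tool_rot: [-0.216, 0.976, 0.0, -0.0]
contact_force: [0.2, 0.4, -2.4]
opening: 0.102
gripper_force: 59.0
```

drive_tool --steps '[{"gripper": 0, "dp": [0, 0, 0.05], "rotation": [0, 0, 0]}, {"gripper": 0, "dp": [0, 0, 0.1], "rotation": [0, 0, 0]}, {"gripper": 0, "dp": [-0.15, 0, 0.1], "rotation": [0, 0, 0]}, {"gripper": 0, "dp": [-0.3, 0, 0.1], "rotation": [0, 0, 0]}, {"gripper": 0, "dp": [-0.3, 0, 0.1], "rotation": [0, 0, 0]}]'

```text
time_s: 5.28
position: [463.2, 118.9, 56.2]
tool_rot: [-0.216, 0.976, -0.0, -0.0]
contact_force: [-3.8, -1.2, 6.9]
opening: 0.103
gripper_force: 60.4
```

drive_tool --steps '[{"gripper": 0, "dp": [0, 0, -0.04], "rotation": [0, 0, 0]}, {"gripper": 0, "dp": [-0.1, 0, -0.04], "rotation": [0, 0, 0]}, {"gripper": 0, "dp": [-0.15, 0, -0.04], "rotation": [0, 0, 0]}, {"gripper": 0, "dp": [-0.15, 0, -0.04], "rotation": [0, 0, 0]}]'

```text
time_s: 5.62
position: [464.8, 119.7, 56.2]
tool_rot: [-0.216, 0.976, -0.0, -0.0]
contact_force: [-2.7, -1.1, 4.4]
opening: 0.106
gripper_force: 59.9
```

drive_tool --steps '[{"gripper": 0, "dp": [-0.1, 0, 0], "rotation": [0, 0, 0]}, {"gripper": 0, "dp": [-0.15, 0, 0], "rotation": [0, 0, 0]}, {"gripper": 0, "dp": [-0.15, 0, 0], "rotation": [0, 0, 0]}]'

```text
time_s: 5.87
position: [465.1, 119.9, 56.2]
tool_rot: [-0.216, 0.976, -0.0, -0.001]
contact_force: [-8.3, -6.6, 9.8]
opening: 0.107
gripper_force: 60.7
```

Run:
```python
from h import *
plan([464,119.7,56],114.9)
S=cam('side')
c=cv2.resize(S['color'][190:265,285:385],(800,600),interpolation=cv2.INTER_CUBIC); cv2.imwrite('pics/c6.png',c[:,:,::-1])
```

```text
t 5.8667 pos [465.1 119.9  56.2] F [-8.3 -6.6  9.8] M [-0.7   1.06 -0.02] open 0.107 gf 60.73946714401245
dp [0.11 0.03 0.02] rot [ 0.    -0.003  0.001] R [[-0.907, -0.422, -0.003], [-0.422, 0.907, -0.001], [0.003, 0.0, -1.0]]
```

View pics/c6.png

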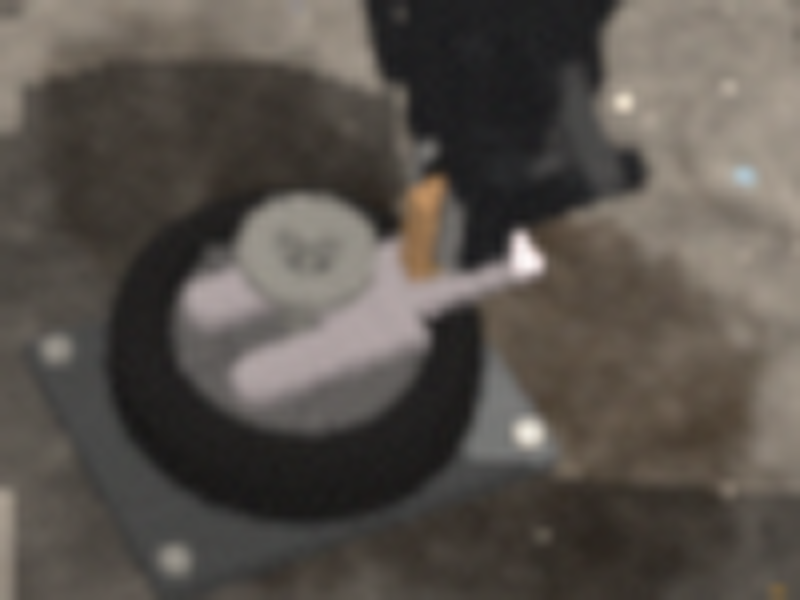

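The axle is seated at the slot bottom: there's 10 N of resistance, and the prongs at (190,300) and (240,380) lie either side of the nut. I'll relieve the load, release and rise.

drive_tool --steps '[{"gripper": 0, "dp": [0.1, 0, -0.05], "rotation": [0, 0, 0]}, {"gripper": 0, "dp": [0.1, 0, -0.05], "rotation": [0, 0, 0]}, {"gripper": 35, "dp": [0.1, 0, -0.05], "rotation": [0, 0, 0]}, {"gripper": 35, "dp": [0.1, 0, -0.05], "rotation": [0, 0, 0]}, {"gripper": 35, "dp": [0.1, 0, -0.05], "rotation": [0, 0, 0]}, {"gripper": 35, "dp": [0.1, 0, -0.05], "rotation": [0, 0, 0]}, {"gripper": 35, "dp": [0.1, 0, -2], "rotation": [0, 0, 0]}, {"gripper": 35, "dp": [0.1, 0, -5], "rotation": [0, 0, 0]}]'

```text
time_s: 6.58
position: [464.2, 119.9, 104.7]
tool_rot: [-0.216, 0.976, 0.001, -0.003]
contact_force: [0.1, 0.4, -0.3]
opening: 0.352
gripper_force: 0.0
```

drive_tool --steps '[{"gripper": 27, "dp": [0, 0, -1.5], "rotation": [0, 0, 0]}, {"gripper": 27, "dp": [0, 0, -1.5], "rotation": [0, 0, 0]}, {"gripper": 27, "dp": [0, 0, -1.5], "rotation": [0, 0, 0]}]'

```text
time_s: 6.83
position: [465.6, 120.0, 121.4]
tool_rot: [-0.216, 0.976, -0.0, 0.001]
contact_force: [-0.6, -0.4, 0.1]
opening: 0.268
gripper_force: 0.0
```

Run:
```python
from h import *
plan([510.3,141,110],114.9)
import pickle
d=cam('wrist'); pickle.dump(d,open('w2.pkl','wb'))
cv2.imwrite('pics/w7.png',d['color'][:,:,::-1])
```

```text
t 6.8333 pos [465.6 120.  121.4] F [-0.6 -0.4  0.1] M [0.01 0.   0.02] open 0.268 gf 0.0
dp [-4.94  0.02  1.14] rot [-0.001  0.002  0.001] R [[-0.907, -0.422, 0.002], [-0.422, 0.907, 0.0], [-0.002, -0.001, -1.0]]
```

View pics/w7.png

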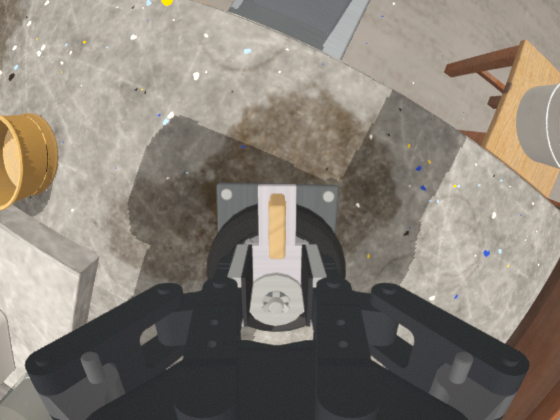

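The gauge stayed put when released, and the nut is at (276,299), in line with the tool's mid-plane. I'll check the axle position and then move over it.

Run:
```python
from h import *
import pickle
d=pickle.load(open('w2.pkl','rb'))
w=(d['color'].min(2)>150).astype(np.uint8)
for z in(76,86): print(z,onz(d,276,300,z), onz(d,276,298,z))
print('grip top ends@84',onz(d,277,195,84),onz(d,276.5,258,84-0))
```

```text
76 [509.296749   139.95456294  76.        ] [507.87439815 139.29472227  76.        ]
86 [503.75880365 137.41424736  86.        ] [502.4126696  136.78976431  86.        ]
grip top ends@84 [442.88091351 109.77676785  84.        ] [478.00042188 125.78711084  84.        ]
```

drive_tool --steps '[{"gripper": 27, "dp": [-2, 0, 0], "rotation": [0, 0, 0]}, {"gripper": 27, "dp": [-4, 0, 0.5], "rotation": [0, 0, 0]}, {"gripper": 27, "dp": [-4.95, 0, 1], "rotation": [0, 0, 0]}, {"gripper": 27, "dp": [-4.95, 0, 1.2], "rotation": [0, 0, 0]}, {"gripper": 27, "dp": [-4.95, 0, 1.2], "rotation": [0, 0, 0]}, {"gripper": 27, "dp": [-4.95, 0, 1.2], "rotation": [0, 0, 0]}]'

```text
time_s: 7.38
position: [509.1, 140.5, 108.4]
tool_rot: [-0.216, 0.976, 0.0, -0.001]
contact_force: [-0.1, -0.5, -0.4]
opening: 0.268
gripper_force: 0.0
```

drive_tool --steps '[{"gripper": 27, "dp": [-0.1, 0, 1], "rotation": [0, 0, 0]}, {"gripper": 27, "dp": [-0.1, 0, 2], "rotation": [0, 0, 0]}, {"gripper": 27, "dp": [-0.1, 0, 2.8], "rotation": [0, 0, 0]}, {"gripper": 27, "dp": [-0.1, 0, 3.4], "rotation": [0, 0, 0]}, {"gripper": 27, "dp": [-0.1, 0, 3.7], "rotation": [0, 0, 0]}, {"gripper": 27, "dp": [-0.1, 0, 4], "rotation": [0, 0, 0]}]'

```text
time_s: 7.88
position: [510.5, 141.0, 69.1]
tool_rot: [-0.216, 0.976, -0.0, -0.001]
contact_force: [-4.3, -0.7, 10.2]
opening: 0.273
gripper_force: 4.7
```

drive_tool --steps '[{"gripper": 27, "dp": [0, 0, 0.3], "rotation": [0, 0, 0]}, {"gripper": 27, "dp": [0, 0, 0.6], "rotation": [0, 0, 0]}, {"gripper": 27, "dp": [0, 0, 0.9], "rotation": [0, 0, 0]}, {"gripper": 27, "dp": [0, 0, 1.1], "rotation": [0, 0, 0]}, {"gripper": 27, "dp": [0, 0, 1.1], "rotation": [0, 0, 0]}]'

```text
time_s: 8.3
position: [510.5, 141.0, 58.0]
tool_rot: [-0.216, 0.976, -0.0, -0.0]
contact_force: [-2.3, -0.4, 3.7]
opening: 0.271
gripper_force: 1.7
```

Run:
```python
from h import *
plan([510.3,141,55],114.9)
```

```text
t 8.3 pos [510.5 141.   58. ] F [-2.3 -0.4  3.7] M [-0.12  0.41 -0.04] open 0.271 gf 1.6923058032989502
dp [0.02 0.01 0.3 ] rot [ 0.    -0.001  0.001] R [[-0.907, -0.422, -0.001], [-0.422, 0.907, -0.0], [0.001, 0.0, -1.0]]
```

drive_tool --steps '[{"gripper": 27, "dp": [0, 0, 0.1], "rotation": [0, 0, 0]}, {"gripper": 27, "dp": [0, 0, 0.2], "rotation": [0, 0, 0]}, {"gripper": 27, "dp": [0, 0, 0.3], "rotation": [0, 0, 0]}]'

```text
time_s: 8.55
position: [510.5, 141.0, 55.4]
tool_rot: [-0.216, 0.976, -0.0, -0.0]
contact_force: [-4.3, -1.0, 8.7]
opening: 0.269
gripper_force: 4.5
```

drive_tool --steps '[{"gripper": 27, "dp": [0, 0, 0.1], "rotation": [0, 0, 0]}, {"gripper": 27, "dp": [0, 0, 0.1], "rotation": [0, 0, 0]}]'

```text
time_s: 8.72
position: [510.5, 141.0, 55.0]
tool_rot: [-0.216, 0.976, -0.0, -0.0]
contact_force: [-6.7, -1.5, 14.5]
opening: 0.267
gripper_force: 7.5
```

drive_tool --steps '[{"gripper": 27, "dp": [0, 0, 0.1], "rotation": [0, 0, 0]}, {"gripper": 27, "dp": [0, 0, 0.1], "rotation": [0, 0, 0]}]'

```text
time_s: 8.88
position: [510.6, 141.0, 54.9]
tool_rot: [-0.216, 0.976, -0.0, 0.0]
contact_force: [-9.7, -2.3, 24.8]
opening: 0.267
gripper_force: 12.3
```

drive_tool --steps '[{"gripper": 27, "dp": [0, 0, 0.1], "rotation": [0, 0, 0]}, {"gripper": 27, "dp": [0, 0, 0.1], "rotation": [0, 0, 0]}]'

```text
time_s: 9.05
position: [510.6, 141.1, 54.8]
tool_rot: [-0.216, 0.976, -0.0, 0.0]
contact_force: [-12.2, -2.7, 34.5]
opening: 0.27
gripper_force: 17.1
```

The nut is seated: the force rises to 34 N with no further travel. I'll lift off and go back to the grip.

drive_tool --steps '[{"gripper": 27, "dp": [0, 0, -0.4], "rotation": [0, 0, 0]}, {"gripper": 27, "dp": [0, 0, -2], "rotation": [0, 0, 0]}, {"gripper": 27, "dp": [0, 0, -4.5], "rotation": [0, 0, 0]}, {"gripper": 35, "dp": [0, 0, -6.5], "rotation": [0, 0, 0]}, {"gripper": 35, "dp": [2, 0, -7], "rotation": [0, 0, 0]}, {"gripper": 35, "dp": [4, 0, -7], "rotation": [0, 0, 0]}, {"gripper": 35, "dp": [5.1, 0, -7], "rotation": [0, 0, 0]}, {"gripper": 35, "dp": [5.1, 0, -7], "rotation": [0, 0, 0]}]'

```text
time_s: 9.72
position: [463.0, 119.2, 122.0]
tool_rot: [-0.216, 0.976, 0.0, -0.001]
contact_force: [0.6, 0.1, -0.7]
opening: 0.351
gripper_force: 0.0
```

Run:
```python
from h import *
import pickle
plan([464.5,119.7,57],114.9)
S=cam('side');W=cam('wrist'); pickle.dump((S,W),open('k.pkl','wb'))
# nut in side: lightness profile along the image of the axle line
for z in(55,60,76,86): print(z,np.round(proj(S,[510.3,141.2,z]),1))
g=S['color'][205:240,305:345].astype(int).min(2)
for r in range(0,35,1): print(205+r,' '.join('%3d'%v for v in g[r,4:36:2]))
h=cv2.cvtColor(W['color'],cv2.COLOR_RGB2HSV); m=((h[...,0]<28)&(h[...,1]>90)&(h[...,2]>120)); m[:170]=0;m[280:]=0;m[:,:250]=0;m[:,300:]=0
ys,xs=np.nonzero(m); print('grip',xs.min(),xs.max(),ys.min(),ys.max(),xs.mean()); print(onz(W,xs.mean(),ys.min(),84))
```

```text
t 9.7167 pos [463.  119.2 122. ] F [ 0.6  0.1 -0.7] M [ 0.04 -0.03  0.01] open 0.351 gf 0.0
dp [-0.16 -0.02  6.5 ] rot [ 0.    -0.001 -0.   ] R [[-0.907, -0.421, -0.001], [-0.421, 0.907, -0.0], [0.001, 0.0, -1.0]]
55 [322.4 226.6]
60 [322.6 225.2]
76 [323.2 220.8]
86 [323.6 218. ]
205  47  50  52  52  49  49  47  52  56  68  73  66  66  65  65  63
206  47  51  51  51  48  47  46  51  49  60  69  65  62  62  66  64
207  49  50  50  50  46  44  46  51  46  52  59  63  59  62  69  70
208  50  50  49  47  47  45  44  50  46  51  52  57  57  60  69  72
209  54  53  49  45  45  48  43  44  49  51  50  51  58  66  69  71
210  56  54  47  41  46  48  43  43  46  50  48  48  56  68  69  69
211  56  52  44  42  47  48  44  43  45  45  44  44  55  66  71  71
212  58  47  41  42  41  46  45  42  43  41  38  40  47  60  72  90
213  61  47  40  37  36  39  40  38  42  39  36  36  44  51  87 100
214  61  43  35  33  32  33  32  34  37  35  34  35  41  55  95 100
215  55  39  33  33  30  30  31  34  33  32  32  31  36  60  90  94
216  41  32  31  32  31  29  35  51  39  32  32  30  32  59  80  84
21
[... 941 characters left out ...]
 135  45
231 102 112  98 107 135 139 137 138 136 136 134 160 162 163 144  43
232  94  94  87  96 125 136 136 139 138 133 140 164 162 149 135  45
233  92  92  88 103 128 128 131 133 132 128 152 159 151 127 110  39
234  91  91  88 128 149 139 126 128 132 142 153 142 128 106  79  34
235  89  91 105 152 164 158 146 144 149 147 136 117 105  94  63  32
236  88 109 117 163 164 162 159 155 144 127 115 100  94  90  52  31
237 100 123 113 160 162 160 153 141 119 105  99  92  93  86  40  33
238  90 118 102 146 156 150 136 117  97  92  93  92  92  70  33  33
239  64  94  96 128 140 131 112  98  91  92  92  93  86  50  33  32
grip 269 285 196 260 276.6215943491423
[442.34584342 109.40318071  84.        ]
```

The side view puts the nut's top centre near row 226.6, which is z ≈ 55, so it's down on the gauge. I'll regrip the gauge.

drive_tool --steps '[{"gripper": 35, "dp": [-0.15, 0, 2.5], "rotation": [0, 0, 0]}, {"gripper": 35, "dp": [-0.15, 0, 5], "rotation": [0, 0, 0]}, {"gripper": 35, "dp": [-0.15, 0, 6.2], "rotation": [0, 0, 0]}, {"gripper": 35, "dp": [-0.15, 0, 6.5], "rotation": [0, 0, 0]}, {"gripper": 35, "dp": [-0.15, 0, 6.5], "rotation": [0, 0, 0]}, {"gripper": 35, "dp": [-0.15, 0, 6.5], "rotation": [0, 0, 0]}]'

```text
time_s: 10.32
position: [467.1, 120.5, 57.5]
tool_rot: [-0.216, 0.976, -0.0, 0.0]
contact_force: [0.6, -0.1, 0.2]
opening: 0.346
gripper_force: 0.0
```

drive_tool --newtons 50 --steps '[{"gripper": 0, "dp": [0, 0, 0], "rotation": [0, 0, 0]}, {"gripper": 0, "dp": [0, 0, 0], "rotation": [0, 0, 0]}, {"gripper": 0, "dp": [0, 0, 0], "rotation": [0, 0, 0]}, {"gripper": 0, "dp": [0, 0, 0], "rotation": [0, 0, 0]}, {"gripper": 0, "dp": [0, 0, 0], "rotation": [0, 0, 0]}, {"gripper": 0, "dp": [0, 0, 0], "rotation": [0, 0, 0]}]'

```text
time_s: 10.82
position: [466.9, 120.5, 58.0]
tool_rot: [-0.216, 0.976, -0.0, 0.001]
contact_force: [-0.9, 1.2, 6.9]
opening: 0.105
gripper_force: 49.4
```

drive_tool --steps '[{"gripper": 0, "dp": [0.1, 0, 0], "rotation": [0, 0, 0]}, {"gripper": 0, "dp": [0.3, 0, 0], "rotation": [0, 0, 0]}, {"gripper": 0, "dp": [0.5, 0, 0], "rotation": [0, 0, 0]}, {"gripper": 0, "dp": [0.8, 0, 0], "rotation": [0, 0, 0]}]'

```text
time_s: 11.15
position: [462.0, 117.4, 58.0]
tool_rot: [-0.216, 0.976, -0.0, 0.004]
contact_force: [10.6, 5.1, -2.1]
opening: 0.109
gripper_force: 48.7
```

drive_tool --steps '[{"gripper": 0, "dp": [0.3, 0, 0.03], "rotation": [0, 0, 0]}, {"gripper": 0, "dp": [0.6, 0, 0.03], "rotation": [0, 0, 0]}, {"gripper": 0, "dp": [0.9, 0, 0.03], "rotation": [0, 0, 0]}, {"gripper": 0, "dp": [1.2, 0, 0.03], "rotation": [0, 0, 0]}]'

```text
time_s: 11.48
position: [451.4, 112.2, 57.9]
tool_rot: [-0.216, 0.976, -0.0, 0.004]
contact_force: [10.7, 5.0, -0.8]
opening: 0.107
gripper_force: 48.9
```

Run:
```python
from h import *
plan([464.5,119.7,57],114.9)
S=cam('side'); g=S['color'].astype(int).min(2)
print('nut col profiles'); 
for r in range(214,242): print(r,' '.join('%3d'%v for v in g[r,305:370:3]))
```

```text
t 11.4833 pos [451.4 112.2  57.9] F [10.7  5.  -0.8] M [ 0.72 -1.51  0.  ] open 0.107 gf 48.89997839927673
dp [-1.5   0.13  0.1 ] rot [-0.003  0.008 -0.   ] R [[-0.907, -0.421, 0.009], [-0.421, 0.907, 0.001], [-0.008, -0.003, -1.0]]
nut col profiles
214  54  62  44  34  34  34  33  35  33  37  55  60  85  78 103  33  30  40  81 106 120 115
215  54  59  38  32  32  33  31  32  31  48 101  57  76  75 103  31  29  95 113 118 123 112
216  53  50  33  31  32  31  50  32  49 102 144  60  80  75 103  29  34 178 115 119 121 113
217  47  37  31  30  29  35 104  52 105 145 159  94 111  77 100  31  38 226 101 113 118 111
218  39  32  30  28  35  46 133 107 147 159 162 139 125  75  92  30  64 240  94 103 116 111
219  34  31  30  36  62  78 134 141 159 161 161 162 120  77  89  40 137 245 127  86 115 117
220  33  28  49  62  86 107 121 149 162 163 160 165 127  77  97  84 223 242 125  77 109 118
221  31  29  75  86 114 125 108 145 162 162 160 164 143  95 128 137 242 215  92  77 100 107
222  32  27  84  97 133 129 107 139 157 162 162 163 157 136 153 159 214 139  73  73  89  90
223  31  36  85 110 13
[... 1025 characters left out ...]
 148 120  98  49  32  32  92  70  68  67  73  75  74  90
235  32  88  89  82  91 107 139 140 127 102  92  34  32  33 102  68  64  65  68  67  74  85
236  32  74  90  90  85 100 138 126 101  93  89  34  32  36 110  68  61  63  68  65  80  79
237  33  54  92  91  85  87 116 101  90  92  85  30  31  42 115  68  64  62  69  63  81  75
238  31  38  89  92  90  84  97  87  92  91  70  33  31  45 117  77  63  64  70  66  73  72
239  32  32  76  92  92  91  91  91  92  90  50  33  28  53 120  96  58  64  67  68  69  75
240  31  32  53  90  93  91  88  91  93  83  35  31  27  65 119 110  54  62  66  71  68  82
241  29  31  36  76  91  91  90  92  91  65  33  31  28  79 119 120  59  60  67  74  69  79
```

drive_tool --steps '[{"gripper": 0, "dp": [0.5, 0, 0.02], "rotation": [0, 0, 0]}, {"gripper": 0, "dp": [1.1, 0, 0.02], "rotation": [0, 0, 0]}, {"gripper": 0, "dp": [1.8, 0, 0.02], "rotation": [0, 0, 0]}, {"gripper": 0, "dp": [2.5, 0, 0.0], "rotation": [0, 0, 0]}, {"gripper": 0, "dp": [3.2, 0, -0.05], "rotation": [0, 0, 0]}, {"gripper": 0, "dp": [4.0, 0, -0.1], "rotation": [0, 0, 0]}, {"gripper": 0, "dp": [4.8, 0, -0.2], "rotation": [0, 0, 0]}, {"gripper": 0, "dp": [5.2, 0, -0.3], "rotation": [0, 0, 0]}]'

```text
time_s: 12.2
position: [399.1, 89.7, 59.5]
tool_rot: [-0.216, 0.976, 0.0, -0.001]
contact_force: [0.1, -0.5, -2.6]
opening: 0.111
gripper_force: 48.8
```

Run:
```python
from h import *
plan([399,274,75],114.9)
S=cam('side'); 
h=cv2.cvtColor(S['color'],cv2.COLOR_RGB2HSV)
g=S['color'].astype(int).min(2)
for r in range(214,242,2): print(r,' '.join('%3d'%v for v in g[r,305:385:4]))
```

```text
t 12.2 pos [399.1  89.7  59.5] F [ 0.1 -0.5 -2.6] M [-0.01 -0.    0.01] open 0.111 gf 48.80777299404144
dp [-7.76 16.72 -1.55] rot [ 0.001 -0.002  0.001] R [[-0.907, -0.422, -0.003], [-0.422, 0.907, -0.0], [0.002, 0.001, -1.0]]
214  55  63  37  33  34  39  32  40  78 149 162 159 161 159 163 106 148 240 167 139
216  51  42  33  31  33  40  33  33 151 162 159 139 160 162 163 159 147 146 105 125
218  39  31  30  32  84  98  32  32 134 154 123  61 137 163 160 149 120 116 108 111
220  30  29  54  88 106 104  71  28  76 101  47  51 138 162 161 157 117 127 126 119
222  32  40  91 132 114 121  90  38  32  37  72 138 162 162 155 120  98 129 133 117
224  30  77  87 137 108 123 128  83  29  35 159 161 159 146 102  49  85 120 128 122
226  28  91 102 137 104 114 136  91  32  42 161 159 136  76  45  62  76  99 119 133
228  29  91  99 138 107 122 135  93  55  37 139 116  63  44  66  71  70  85 105 128
230  36  91  93 137 125 134 131  92  72  33  67  48  43  72  67  67  76  81 110 111
232  43  92  86 120 137 136 106  93  83  30  40  41  41  73  73  69  88  89 112 109
234  44  91  85  93 112 110  90  86  70  32  43  42  43  68  74  73  90  82  82 103
236  39  81  92  83  92  90  84  92  50  31  49  44  41  67  62  79  79  70  72 112
238  35  59  92  90  84  83  92  92  34  30  54  62  46  67  64  72  73  71  70 119
240  32  32  84  92  91  92  91  68  29  27  63  73  52  66  69  67  81  65  65 117
```

drive_tool --steps '[{"gripper": 0, "dp": [0, 0, -1.5], "rotation": [0, 0, 0]}, {"gripper": 0, "dp": [0, 3, -2], "rotation": [0, 0, 0]}, {"gripper": 0, "dp": [0, 6.5, -2], "rotation": [0, 0, 0]}, {"gripper": 0, "dp": [-0.5, 10, -2], "rotation": [0, 0, 0]}, {"gripper": 0, "dp": [-2.5, 13, -2], "rotation": [0, 0, 0]}, {"gripper": 0, "dp": [-5.5, 15.5, -2], "rotation": [0, 0, 0]}, {"gripper": 0, "dp": [-9, 16.3, -2], "rotation": [0, 0, 0]}, {"gripper": 0, "dp": [-12, 16.3, -2], "rotation": [0, 0, 0]}]'

```text
time_s: 12.92
position: [441.1, 291.1, 79.7]
tool_rot: [-0.217, 0.976, 0.0, -0.0]
contact_force: [-0.2, -1.3, -1.6]
opening: 0.104
gripper_force: 49.1
```

drive_tool --steps '[{"gripper": 0, "dp": [-2, 0, 0], "rotation": [0, 0, 0]}, {"gripper": 0, "dp": [-2.8, 0, 0], "rotation": [0, 0, 0]}, {"gripper": 0, "dp": [-2.8, 0, 2.5], "rotation": [0, 0, 0]}, {"gripper": 0, "dp": [-2.8, 0, 4.5], "rotation": [0, 0, 0]}, {"gripper": 0, "dp": [-2.8, 0, 5.5], "rotation": [0, 0, 0]}, {"gripper": 0, "dp": [-2.8, 0, 5.5], "rotation": [0, 0, 0]}, {"gripper": 0, "dp": [-2.8, 0, 5.5], "rotation": [0, 0, 0]}]'

```text
time_s: 13.5
position: [466.2, 299.9, 24.9]
tool_rot: [-0.216, 0.976, -0.0, -0.0]
contact_force: [1.2, -0.9, -0.8]
opening: 0.107
gripper_force: 49.1
```

Next I'll lower from z 24.9 to contact, expected at about 14.

drive_tool --steps '[{"gripper": 0, "dp": [0, 0, 0.4], "rotation": [0, 0, 0]}, {"gripper": 0, "dp": [0, 0, 0.8], "rotation": [0, 0, 0]}, {"gripper": 0, "dp": [0, 0, 0.95], "rotation": [0, 0, 0]}, {"gripper": 0, "dp": [0, 0, 1.05], "rotation": [0, 0, 0]}, {"gripper": 0, "dp": [0, 0, 1.05], "rotation": [0, 0, 0]}]'

```text
time_s: 13.92
position: [466.5, 300.2, 14.3]
tool_rot: [-0.216, 0.976, 0.0, 0.0]
contact_force: [-0.5, 0.2, -1.4]
opening: 0.107
gripper_force: 49.1
```

drive_tool --steps '[{"gripper": 0, "dp": [0, 0, 0.05], "rotation": [0, 0, 0]}, {"gripper": 0, "dp": [0, 0, 0.1], "rotation": [0, 0, 0]}, {"gripper": 0, "dp": [0, 0, 0.1], "rotation": [0, 0, 0]}]'

```text
time_s: 14.17
position: [466.6, 300.2, 14.0]
tool_rot: [-0.216, 0.976, 0.0, 0.0]
contact_force: [-2.7, -1.4, 4.7]
opening: 0.108
gripper_force: 50.2
```

Contact at z 14.0 with 5 N. I'll release, rise and check.

drive_tool --steps '[{"gripper": 40, "dp": [0, 0, 0], "rotation": [0, 0, 0]}, {"gripper": 40, "dp": [0, 0, 0], "rotation": [0, 0, 0]}, {"gripper": 40, "dp": [0, 0, 0], "rotation": [0, 0, 0]}, {"gripper": 40, "dp": [0, 0, 0], "rotation": [0, 0, 0]}, {"gripper": 40, "dp": [0, 0, -1.5], "rotation": [0, 0, 0]}, {"gripper": 40, "dp": [0, 0, -4.5], "rotation": [0, 0, 0]}, {"gripper": 40, "dp": [0, 0, -8.5], "rotation": [0, 0, 0]}, {"gripper": 40, "dp": [0, 0, -12], "rotation": [0, 0, 0]}]'

```text
time_s: 14.83
position: [466.3, 300.1, 134.9]
tool_rot: [-0.216, 0.976, -0.0, -0.0]
contact_force: [1.5, -0.2, 1.0]
opening: 0.402
gripper_force: 0.0
```

drive_tool --steps '[{"gripper": 40, "dp": [6, 4, -5], "rotation": [0, 0, 0]}, {"gripper": 40, "dp": [6, 4, -5], "rotation": [0, 0, 0]}, {"gripper": 40, "dp": [6, 4, -5], "rotation": [0, 0, 0]}, {"gripper": 40, "dp": [6, 4, -5], "rotation": [0, 0, 0]}, {"gripper": 40, "dp": [6, 4, -5], "rotation": [0, 0, 0]}]'

```text
time_s: 15.25
position: [395.5, 311.2, 183.0]
tool_rot: [-0.216, 0.976, -0.0, 0.0]
contact_force: [-0.2, -0.4, -0.4]
opening: 0.402
gripper_force: 0.0
```

Run:
```python
from h import *
import pickle
plan([0,0,0],114.9)
T=cam('top');S=cam('side')
a,b=pickle.load(open('i.pkl','rb'))
# plate in side
sub=S['color'][270:345,285:375].astype(int).min(2)
w=(sub>165).astype(np.uint8); ys,xs=np.nonzero(w); P=np.array([onz(S,x+285,y+270,6)[:2] for x,y in zip(xs,ys)],np.float32)
r=cv2.minAreaRect(P); print('plate',len(P),r)
# nut in side and top: correlation shift against the start picture is not needed; ellipse fit
for d,(u0,u1,v0,v1),th in((T,(240,285,230,275),120),(S,(308,336,210,240),105)):
    g=d['color'][v0:v1,u0:u1].astype(int).min(2); w=cv2.morphologyEx((g>th).astype(np.uint8),cv2.MORPH_CLOSE,np.ones((5,5)))
    n,l,st,ce=cv2.connectedComponentsWithStats(w); i=1+np.argmax(st[1:,4]); print(d['n'],st[i],ce[i]+[u0,v0])
for z in(49,55,61): print(z,np.round(proj(T,[510.3,141.2,z]),1),np.round(proj(S,[510.3,141.2,z]),1))
# bystanders unchanged?
for n,A,B,bx in(('tin T',a,T,(360,425,235,290)),('tin S',b,S,(285,335,130,175)),('jar S',b,S,(210,250,198,250)),('jar T',a,T,(255,305,130,180)),('bot S',b,S,(215,245,270,305)),('bot T',a,T,(190,225,140,175))):
    s=np.s_[bx[2]:bx[3],bx[0]:bx[1]]; f=lambda i:cv2.cvtColor(i['color'][s],cv2.COLOR_RGB2GRAY).astype(np.float32)
    print(n,cv2.phaseCorrelate(f(A),f(B)),np.abs(f(A)-f(B)).mean())
```

```text
t 15.25 pos [395.5 311.2 183. ] F [-0.2 -0.4 -0.4] M [ 0.    0.02 -0.02] open 0.402 gf 0.0
dp [ 48.99 -11.52  18.28] rot [-0.     0.     0.001] R [[-0.907, -0.422, 0.0], [-0.422, 0.907, -0.0], [-0.0, -0.0, -1.0]]
plate 157 ((470.8712158203125, 322.7342224121094), (63.71566390991211, 116.28387451171875), 86.16193389892578)
top [ 13  15  20  20 312] [262.53525641 254.25961538]
side [  0   7  28  23 538] [321.21561338 229.47211896]
49 [263.  253.8] [322.2 228.2]
55 [262.8 253.5] [322.4 226.6]
61 [262.7 253.2] [322.7 225. ]
tin T ((-0.030448263174690737, -0.03472851262923626), 0.9892825272900087) 1.5367832
tin S ((0.03973503110872301, 0.551380893174283), 0.9580841356913249) 1.1835556
jar S ((-0.04501047069113184, -0.011443629733491889), 0.9840530806117588) 1.3326923
jar T ((-0.1263752078955953, -0.054049050935841336), 1.026416603088379) 1.6644
bot S ((0.04122519684012893, -0.04945905184737143), 0.990860120455424) 1.1685715
bot T ((-0.07400008878039444, -0.015478168218709953), 1.035313195284502) 1.5240816
```

Tin, jar and bottle haven't moved. One more numeric check on the nut's height and how flat the gauge lies.

Run:
```python
from h import *
S=cam('side');g=S['color'].astype(int).min(2)
for r in range(214,242,1): print(r,' '.join('%3d'%v for v in g[r,306:340:2]))
T=cam('top')
for d,(u0,u1,v0,v1) in((S,(285,370,270,345)),(T,(155,215,215,290))):
    c=d['color'][v0:v1,u0:u1].astype(int); w=((c.min(2)>125)&(c[...,2]-c[...,1]>=2)).astype(np.uint8)
    w=cv2.morphologyEx(w,cv2.MORPH_OPEN,np.ones((2,2))); n,l,st,ce=cv2.connectedComponentsWithStats(w)
    P=np.array([onz(d,x+u0,y+v0,6)[:2] for i in range(1,n) if st[i,4]>12 for y,x in zip(*np.nonzero(l==i))],np.float32); print(d['n'],len(P),cv2.minAreaRect(P))
```

```text
214  92 105  88  59  54  51  53  54  52  57  56  57  52  59  74  79  78
215  92  98  75  52  51  51  50  51  51  52  53  51  51  51  73  92  74
216  90  81  56  51  51  49  48  48  67  82  53  51  51  46  69  88  67
217  74  59  51  49  48  44  41  49 142 165  59  48  52  48  57  72  62
218  53  50  49  48  42  46  56  70 187 217  86  45  47  49  52  55  57
219  49  49  48  48  55  85 119 126 182 219 108  82  55  44  50  49  50
220  49  49  54  86 103 132 164 169 144 176 143 127  79  36  48  50  44
221  51  45  80 130 141 165 207 199 116 137 192 158 106  44  41  49  48
222  49  46  93 141 154 194 227 206 112 136 218 184 137  90  39  47  51
223  48  62 125 132 166 217 228 198 110 142 223 214 161 132  63  40  51
224  44  87 148 132 175 213 212 162 108 146 219 224 185 152 106  37  49
225  49 115 154 145 177 177 165 120 109 149 210 224 204 155 137  52  46
226  54 138 154 139 161 148 134 115 111 150 197 225 214 157 151  76  41
227  64 148 151 118 163 152 143 153 120 161 200 225 216 157 152 113  40
228  85 151 141  98 174 200 196 169 157 158 209 225 217 158 153 131  45
229  94 152 132  94 
[... 469 characters left out ...]
49 136  88  37
236  54 106 137 152 140 111 107 125 129 131 143 129 147 142 114  78  33
237  51  77 147 153 152 136 118 118 134 137 127 137 150 129  95  64  32
238  51  59 129 152 154 152 137 123 117 139 136 151 141 112  84  50  32
239  50  52  89 144 153 154 152 145 124 149 152 150 115  94  72  35  31
240  49  50  59 115 150 154 153 153 135 154 151 126  98  85  49  34  30
241  45  49  50  76 126 149 153 154 141 156 140  98  89  65  35  33  32Traceback (most recent call last):
  File "<stdin>", line 8, in <module>
cv2.error: OpenCV(4.12.0) /io/opencv/modules/imgproc/src/convhull.cpp:143: error: (-215:Assertion failed) total >= 0 && (depth == CV_32F || depth == CV_32S) in function 'convexHull'
```

The nut disc is still centred at row 226.6, so its top is at z ≈ 55 with the gap held. The gauge mask failed in the arm's shadow, so I'll back off and look again.

drive_tool --steps '[{"gripper": 40, "dp": [0, 12, -4], "rotation": [0, 0, 0]}, {"gripper": 40, "dp": [0, 12, -4], "rotation": [0, 0, 0]}, {"gripper": 40, "dp": [0, 12, -4], "rotation": [0, 0, 0]}, {"gripper": 40, "dp": [0, 12, -4], "rotation": [0, 0, 0]}, {"gripper": 40, "dp": [0, 12, -4], "rotation": [0, 0, 0]}, {"gripper": 40, "dp": [0, 12, -4], "rotation": [0, 0, 0]}]'

```text
time_s: 15.95
position: [344.9, 419.5, 222.2]
tool_rot: [-0.216, 0.976, -0.001, -0.001]
contact_force: [0.8, -0.1, 0.7]
opening: 0.402
gripper_force: 0.0
```

Run:
```python
from h import *
for n,(u0,u1,v0,v1) in(('side',(290,370,275,335)),('top',(155,215,215,285))):
    d=cam(n); c=cv2.GaussianBlur(d['color'],(3,3),0)[v0:v1,u0:u1].astype(int)
    for th in(135,150,165):
        w=(c.min(2)>th).astype(np.uint8); k,l,st,ce=cv2.connectedComponentsWithStats(w)
        if k<2: print(n,th,'none'); continue
        P=np.array([onz(d,x+u0,y+v0,6)[:2] for i in range(1,k) if st[i,4]>15 for y,x in zip(*np.nonzero(l==i))],np.float32)
        print(n,th,len(P),cv2.minAreaRect(P) if len(P) else '', st[1:,4])
```

```text
side 135 743 ((519.1883544921875, 290.0971984863281), (96.04174041748047, 128.02035522460938), 44.59860610961914) [229   8  17   2 497  12]
side 150 407 ((491.4817199707031, 313.8923645019531), (98.22322845458984, 40.94182586669922), 24.602136611938477) [  8  10 407]
side 165 174 ((509.0115966796875, 321.3753662109375), (57.781288146972656, 34.641571044921875), 24.05789566040039) [  1 174]
top 135 0  [11]
top 150 0  [7]
top 165 0  [1]
```

```bash
python3 -c "
from rig import job
print(job.job_done())"
```

```text
the job is handed in; nothing more can be done
None
```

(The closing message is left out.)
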